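# Hold the sprung key lock open

### The job

Take the key with the round disc-shaped bow out of the wooden key rack, pass its blade down through the slotted plate on top of the grey lock box and work it past the sticky pins until it is fully home. Then turn it a quarter turn clockwise (seen from above) against the lock's spring and keep hold of it: finish with the key still gripped, fully in and turned. Leave the other two keys in the rack and do not disturb the tools lying about.

Things in the scene. Friction and masses are not known exactly. Their poses are not given: they have to be found in the camera images.
- key_round: The key to use. Origin: centre of its tip; z up, y along the blade's width, x through the thickness. Flat steel blade 14 mm wide, 5 mm thick, 0 to 20 mm above the rounded tip; round neck 5.6 mm thick, 20 to 42 mm; black bow, a flat round disc 40 mm across and 10 mm thick, 42 to 82 mm. Weighs about 0.06 kg. Stands upright in any one of the three rack slots.
- key_square: Wrong key, stays in the rack: black rectangular bow 36 mm wide (y), 40 mm high, 10 mm thick, 42 to 82 mm above the tip; blade 14x5 mm with no neck, so it cannot turn in the lock. Origin: centre of its tip, axes as the round key. Stands upright in any one of the three rack slots.
- key_tee: Wrong key, stays in the rack: black T-shaped bow, crossbar 44 mm long (y), 12 mm thick, 74 mm above the tip; blade 14x5 mm with no neck. Origin: centre of its tip, axes as the round key. Stands upright in any one of the three rack slots.
- rack: Wooden key rack fixed to the bench, 50 (x) x 180 (y) x 30 mm high. Origin: centre of its underside. Three slots in a row along its y, at -60, 0 and +60 mm, each 15.6 mm (y) by 6.6 mm (x) and 26 mm deep, so a key's tip stands 4 mm above the bench. The keys' axes are parallel to the rack's.
- lock: Grey steel lock box fixed to the bench, 100 (x) x 90 (y) x 60 mm high, with feet along x and a bolt that sticks 15 mm out of its front (-x) and draws in as the key turns. Origin: centre of its underside, below the key slot. On top a fixed steel plate 48x48 mm, 60 to 66 mm above the bench, with the key slot: 16 mm long along the lock's y, 7 mm wide. The plug turns under the plate.
- lock_mouth (a point): Centre of the key slot at the plate's top face, 66 mm above the bench; axes as the lock box. The key goes straight down with its y along the slot's, either way round. Two sprung sticky pins press on the flat of the blade 14 and 22 mm below this point: they push the key sideways with some 5 N and pushing past takes about 5 to 10 N; wiggle a little if it sticks.
- lock_floor (a point): Floor of the keyway, 30 mm straight below the mouth (36 mm above the bench): the key is home with its tip on it. It can turn only with the tip within about 4 mm of this floor, and once turned it is trapped under the plate.
- plug (a joint): Turn of the lock's plug in rad: 0 at rest (slot in line with the plate's), growing clockwise seen from above, stop at 1.57. A spring turns it back: about 0.04 N m at rest, 0.13 N m at a quarter turn. The blade has about 0.15 rad of play in the plug, so the key must turn a little more than the plug.
- screwdriver_red: Bystander, not to be disturbed: red-handled screwdriver, 25x235x29 mm, lying on the bench. Origin: centre of its underside.
- spanner_13: Bystander, not to be disturbed: small open-ended spanner, 26x154x6 mm, lying on the bench. Origin: centre of its underside.
- bolt_m10: Bystander, not to be disturbed: bolt with nut, 17x52x15 mm, lying on the bench. Origin: centre of its underside.
- tape_black: Bystander, not to be disturbed: roll of black tape, 53 mm across, 19 mm high, lying on the bench. Origin: centre of its underside.
- pliers: Bystander, not to be disturbed: pliers with blue handles, 57x194x14 mm, lying on the bench. Origin: centre of its underside.
Things that resemble listed ones, but are neither listed nor needed, are in the scene too. There is more than one size of the rack; the one meant has the size given above.

How it is judged (in metres and radians):
On the way, in this order (a step that is already met when the one before it is completed fails the run):
1. the round-bowed key is drawn up out of the rack (z of key_round in the frame of rack above 0.035 m), for 0.1 s.
2. it is fully home in the lock, not yet turned (z of key_round in the frame of lock below 0.04 m and horizontal distance between key_round and lock_mouth below 0.005 m and angle between key_round's own z axis and vertical below 0.15 rad and value of joint plug below 0.5 rad), for 0.1 s.
3. it is turned a quarter clockwise and stays home (z of key_round in the frame of lock below 0.04 m and horizontal distance between key_round and lock_mouth below 0.005 m and angle between key_round's own z axis and vertical below 0.15 rad and value of joint plug above 1.2 rad), for 0.3 s.
At the end, for the whole second after the job is handed in: The round-bowed key is upright (within 0.15 rad) in the lock with its tip at most 4 mm above the floor and within 5 mm of the lock's axis, the plug is turned more than 1.2 rad, the fingers still grip the key (over 3 N) and it is at rest; the other two keys stand in the rack (all of step 3 and contact force between the fingers and key_round above 3 N and angular speed of key_round below 0.3 rad/s and z of each of key_square, key_tee in the frame of rack below 0.012 m); the arm keeps its last pose, push and grip.
It fails at once if a wrong key is taken from the rack or tipped (distance of any of key_square, key_tee from where it was at the start of the episode above 0.015 m or angle between any of key_square, key_tee's own z axis and vertical above 0.4 rad).
It fails at once if a tool on the bench is shoved aside (distance of any of screwdriver_red, spanner_13, bolt_m10, tape_black, pliers from where it was at the start of the episode above 0.03 m).
It also fails if it takes over 48 s, if anything falls off the work surface, if the arm or the gripper's body presses on something with over 40 N, if the wrist force passes 120 N, or if a joint passes its speed limit or range.

### The arm

A 6-joint arm with a two-finger parallel gripper is mounted at the origin on a cart in front of the work surface, level with it; the furniture and walls round the work are solid. World frame = base frame: x ahead of the robot, y to its left, z up, the work surface at z = 0. Lengths are in mm, angles in rad, forces in N, time in s.
With the tool pointing down it reaches from about 325 to 775 mm from the base axis. Payload 5.5 kg.
Tool frame: the origin (TCP) lies midway between the tips of the shut fingers; the grasp point (between the pads) lies 19 mm behind it; z points along the fingers, y is the line along which they close (so a half turn about z gives the same grasp; the last joint's range is limited). The gripper opens to 85 mm and grips with 20 to 120 N. Pads are 22 mm wide; open, the fingers measure 114 mm over their backs; the gripper's body (76 mm by 85 mm) begins 54 mm behind the grasp point. The pads swing forward as they close: fully open they stand 13 mm farther back than shut.
Start: joints at [1.086, 0.091, 1.231, -0, 1.82, -0.057], TCP at [248.928, 545.941, 231.275] pointing down, gripper open.
Joint ranges: [-2.87, 2.87], [-0.86, 2.18], [0.17, 2.46], [-1.51, 4.65], [0.06, 2.69], [-2.65, 2.65]. Speed limits (rad/s): [2.57, 2.57, 3.01, 3.14, 3.14, 3.14].

### API

Orientations are given as [roll, pitch, yaw] about the fixed x, y, z axes, in that order (R = Rz(yaw) Ry(pitch) Rx(roll)).
In Python, from plant import robot, get_image, order gives the robot as it stands.
- The arm moves only by the tool drive_tool, never from a script. Its argument "rows" is one flat list of numbers, 6 for each row, row after row: the shift along the tool's x, y, z in m, then the turn, a rotation vector about the tool's x, y, z in rad. A call has 1 to 20 rows; each row shifts and turns the commanded pose from where the row before left it, along the tool's axes as they then stand; what a row does not reach is not made up. A row lasts 1/10 s, in which the tool goes at most 50 mm and 8.59 degrees, less where a joint would pass 70% of its speed; a pose out of reach is approached as far as the arm can. A call is refused whole if a number of a shift passes 0.05 or a number of a turn 0.15, either way. A call with a gripper value outside its range is refused whole. "hand" is the gripper command: -1 is shut, 1 is fully open, values between are in proportion, set as the call begins (left out, the last holds). The fingers move at their own pace and stop on an object; the grip force is fixed at half the most. Time passes only in rows, so rows that do not move let the fingers close. It gives the time, the measured TCP pose, the force, the opening and the grip force at its end, in the units of the state.
- robot.state(): the state, without advancing time (a new reading comes with each control period).
- get_image(name): name is "scene" or "top" or "wrist"; returns a dict with "frame" (480x640x3 uint8, red, green, blue), "intrinsics" (3x3 intrinsics, pixels), "R" (3x3) and "t" (3): a world point X has camera coordinates R X + t. Camera axes: x right, y down, z forward; pixel columns grow to the right and rows downward; lengths in mm; the calibration is good to about 2 mm. A picture is of the moment at which its call begins. There is no depth.
- order.hand_in(): hands the job in; it is judged then, once.
The state is a dict: "t": time; "q": joint angles; "joint_vel": joint speeds; "joint_efforts": joint torques, N m; "tcp_pos": TCP position; "tool_rot": TCP orientation; "force": force on the tool from outside, world axes, zero at the start; "moment": the same for the moment, N m; "opening": finger opening in mm; "grasp_force": force on a finger pad.
Only numpy, scipy, OpenCV 4.12 (cv2) and the standard library are available. Lean on these libraries where they do the work, as an engineer would, in place of code of your own. Each camera call takes 0.05 s, during which the arm holds its last target. There are 200 camera calls.

## Working session

There is one attempt and no reset: what is moved stays moved. The work goes in short steps, Python scripts to look and compute and a tool call to move; the robot and the scene stay as the last step left them, time stands still between calls to the robot, and variables do not carry over. Pictures are saved under pics/ and viewed, at most 10 in all, crops included, and the job is handed in when it is done.

Besides the shell and the picture viewer there is one more tool, called after ">>>" as name(argument=value, ...) on one line, values as JSON. drive_tool: Moves the arm, as the interface text tells. Its arguments: {"type":"object","properties":{"rows":{"type":"array","items":{"type":"number"}},"hand":{"type":"number"}},"required":["rows"]}

```bash
mkdir -p pics; cat > h.py <<'E'
import numpy as np, cv2
from plant import robot, get_image, order
def cam(n):
    im=get_image(n); return im
def ray(im,u,v,z):
    K=np.array(im["intrinsics"]);R=np.array(im["R"]);t=np.array(im["t"])
    d=R.T@np.linalg.inv(K)@np.array([u,v,1.]); c=-R.T@t
    return c+d*(z-c[2])/d[2]
def proj(im,X):
    K=np.array(im["intrinsics"]);R=np.array(im["R"]);t=np.array(im["t"])
    p=K@(R@np.array(X,float)+t); return p[:2]/p[2]
def save(im,n,box=None,s=1):
    f=im["frame"][:,:,::-1]
    if box: f=f[box[1]:box[3],box[0]:box[2]]
    cv2.imwrite(f"pics/{n}.png",cv2.resize(f,None,fx=s,fy=s,interpolation=cv2.INTER_CUBIC))
E
python3 - <<'E'
from h import *
import pickle
d={n:cam(n) for n in("scene","top","wrist")}
pickle.dump(d,open("d0.pkl","wb"))
for n in d:
    save(d[n],n+"0"); im=d[n]; print(n,-np.array(im["R"]).T@np.array(im["t"]))
print(robot.state())
E
```

```text
scene [-240.55956541 -856.1410831   760.69329799]
top [ 383.69464743  -46.71699313 1273.46536578]
wrist [184.13933217 574.96643333 373.63529935]
{'t': 0.15, 'q': array([ 1.08633528e+00,  9.17339612e-02,  1.23164690e+00,  2.89369665e-05,
        1.81978345e+00, -5.66953128e-02]), 'joint_vel': array([ 0.00140433, -0.00166193, -0.00532542, -0.00180372,  0.00185363,
       -0.00071933]), 'joint_efforts': array([ 1.35954961e-03, -4.59365559e+01, -4.18531287e+01, -6.17216529e-05,
        9.39607067e-03,  2.53295565e-05]), 'tcp_pos': array([248.79352959, 545.75102475, 230.36058828]), 'tool_rot': array([-3.14002512e+00, -1.17068299e-04,  2.71383394e+00]), 'force': array([-0.97440324, -0.68698498,  0.01505495]), 'moment': array([0.04235387, 0.00474669, 0.01511988]), 'grasp_force': 0.0, 'opening': 85.76048998465957}
```

View pics/top0.png

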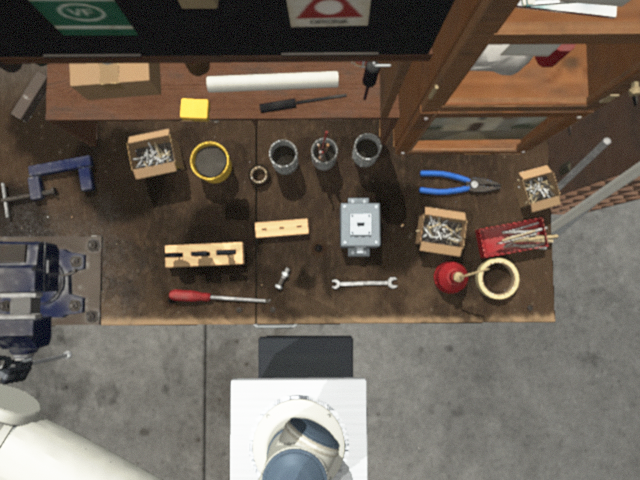

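View pics/scene0.png

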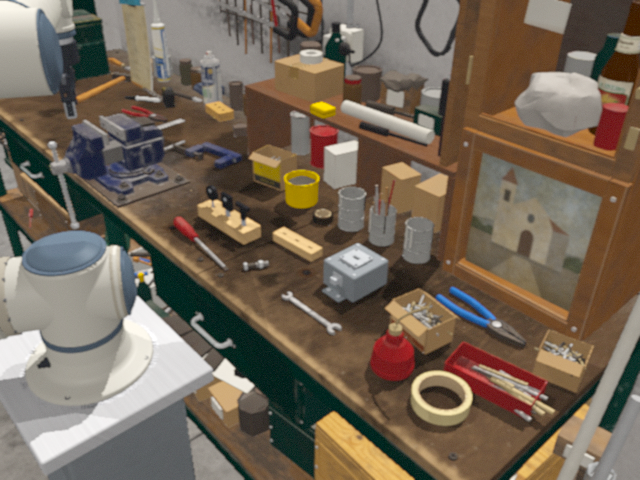

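The top view shows the rack with keys at about (204,255), an empty smaller rack at (282,229) and the lock at (361,227). The scene view shows the three bows at about (212–245, 190–220). Next I'll take enlarged crops.

```bash
python3 - <<'E'
from h import *
import pickle
d=pickle.load(open("d0.pkl","rb"))
def cr(n,b,s): 
    return cv2.resize(d[n]["frame"][b[1]:b[3],b[0]:b[2],::-1],None,fx=s,fy=s,interpolation=cv2.INTER_CUBIC)
a=cr("scene",(190,175,270,250),7); cv2.imwrite("pics/c1.png",a)
a=cr("top",(155,230,255,280),7); b=cr("top",(325,190,395,262),7)
cv2.imwrite("pics/c2.png",a)
cv2.imwrite("pics/c3.png",b)
E
```

```text
(no output)
```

View pics/c1.png

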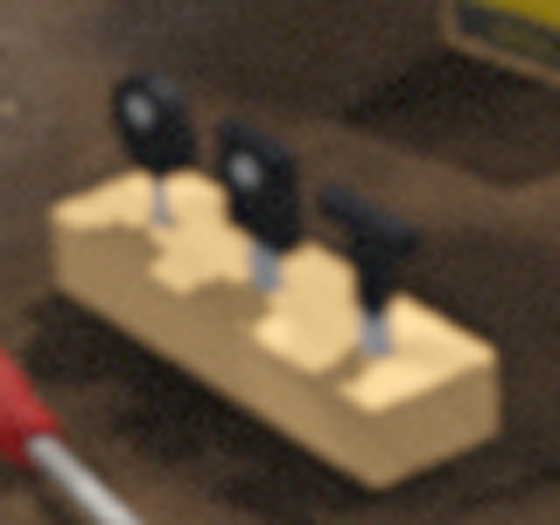

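View pics/c2.png

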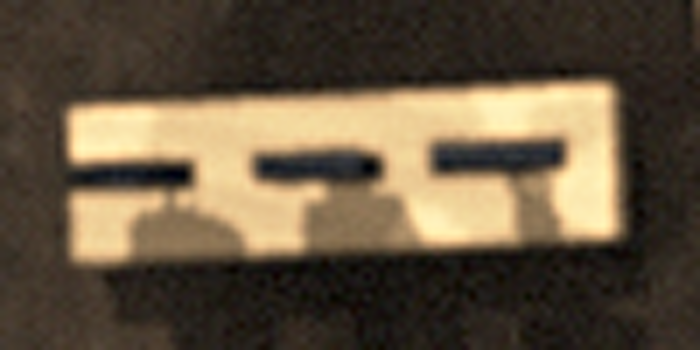

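View pics/c3.png

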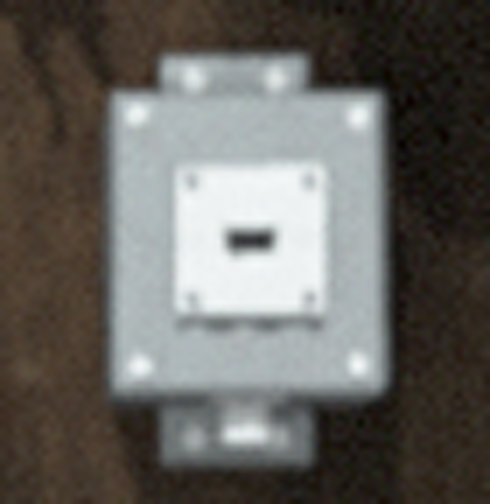

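Candidates for the wanted key: left bow scene (212,191), a round disc; middle (227,203), rectangular; right (243,207), a tee. My choice is the left one, confirmed round in the crop. In the top view it is at about (173.7,254.9). The real rack is at (204,255), and the smaller empty block at (282,229) is the decoy.

```bash
python3 - <<'E'
from h import *
import pickle
d=pickle.load(open("d0.pkl","rb")); im=d["top"]
T=lambda u,v,b,z: ray(im,(u+.5)/7-.5+b[0],(v+.5)/7-.5+b[1],z)
B=(155,230)
c=np.array([T(u,v,B,30) for u,v in[(68,105),(612,82),(625,240),(72,262)]]);print(c.round(1))
m=c.mean(0); e=(c[0]+c[3]-c[1]-c[2])/2; print("rack",m,"ylen",np.linalg.norm(e),"xlen",np.linalg.norm(c[0]+c[1]-c[2]-c[3])/2,"yaw of y-axis",np.arctan2(-e[0],e[1]))
y=e/np.linalg.norm(e)
print("expected round xy",m+60*y)
for z,(u,v) in [(82,(128,175)),(82,(317,167)),(80,(498,157))]: print("key",T(u,v,B,z))
L=(325,190)
c=np.array([T(u,v,L,66) for u,v in[(175,165),(325,165),(325,315),(175,315)]]);print(c.round(1),c.mean(0)); print("slot",T(249.5,240,L,66),T(226,240,L,66),T(273,240,L,66))
s=d["scene"]
S=lambda u,v,z: ray(s,(u+.5)/7-.5+190,(v+.5)/7-.5+175,z)
print("scene: expected disc centre px", (proj(s,m+60*y+[0,0,36])-[190,175])*7)  # z=66 
# box faint check top of lock box z=60
c=np.array([T(u,v,L,60) for u,v in[(110,90),(386,92),(388,393),(110,393)]]);print(c.round(1),c.mean(0))
E
```

```text
[[467.4 309.8  30. ]
 [473.9 128.1  30. ]
 [421.1 123.5  30. ]
 [415.  307.7  30. ]]
rack [444.34809563 217.27119462  30.        ] ylen 183.0407422753762 xlen 52.71421619294855 yaw of y-axis 0.03405910607940079
expected round xy [442.30494434 277.2363973   30.        ]
key [441.37568746 275.36912011  82.        ]
key [443.51262598 214.9740059   82.        ]
key [446.41343489 157.46517287  80.        ]
[[ 533.9 -122.1   66. ]
 [ 533.5 -171.    66. ]
 [ 484.5 -170.3   66. ]
 [ 484.9 -121.6   66. ]] [ 509.20009489 -146.23073748   66.        ]
slot [ 509.16468486 -146.06773477   66.        ] [ 509.21829006 -138.42317182   66.        ] [ 509.11107982 -153.71227367   66.        ]
scene: expected disc centre px [151.54210717 120.35030864]
[[ 559.5 -101.5   60. ]
 [ 558.2 -192.    60. ]
 [ 459.4 -191.1   60. ]
 [ 460.  -100.4   60. ]] [ 509.28228791 -146.22654748   60.        ]
```

>>> drive_tool(rows=[0,0,0,0,0,0.1386,0,0,0,0,0,0.1386,0,0,0,0,0,0.1386,0,0,0,0,0,0.1386,0,0,0,0,0,0.1386,0,0,0,0,0,0.1386,0,0,0,0,0,0.1386,0,0,0,0,0,0.1386], hand=1)

```text
t: 0.95
tcp_pos: [248.9, 545.8, 230.8]
tool_rot: [-3.141, 0.001, 1.599]
force: [-0.0, 0.2, -0.4]
opening: 85.5
grasp_force: 0.0
```

>>> drive_tool(rows=[-0.0276,0.0184,0,0,0,0,-0.0276,0.0184,0,0,0,0,-0.0276,0.0184,0,0,0,0,-0.0276,0.0184,0,0,0,0,-0.0276,0.0184,0,0,0,0,-0.0276,0.0184,0,0,0,0,-0.0276,0.0184,0,0,0,0,-0.0276,0.0184,0,0,0,0,-0.0276,0.0184,0,0,0,0,-0.0276,0.0184,0,0,0,0,0,0,0.025,0,0,0,0,0,0.025,0,0,0,0,0,0.025,0,0,0,0,0,0.025,0,0,0,0,0,0,0,0,0,0,0,0,0,0,0,0,0,0,0,0,0])

```text
t: 2.65
tcp_pos: [442.9, 276.8, 133.2]
tool_rot: [3.139, -0.001, 1.605]
force: [-0.2, -0.2, 0.7]
opening: 85.2
grasp_force: 0.0
```

```bash
python3 - <<'E'
from h import *
import pickle
im=cam("wrist");pickle.dump(im,open("w1.pkl","wb"));save(im,"w1"); s=robot.state();print(s['t'],s['tcp_pos'],s['tool_rot'],s['q'],s['force'])
print([proj(im,p).round() for p in [(441.4,275.4,86),(442.3,277.2,30)]])
E
```

```text
2.7 [443.01610491 276.83621951 133.35218375] [ 3.13884098e+00 -1.35553706e-03  1.60504750e+00] [ 4.93392574e-01 -1.18638551e-01  1.61151242e+00 -4.35194572e-06
  1.64565134e+00  4.59142933e-01] [0.25464909 0.4184257  0.10689168]
[array([318., 273.]), array([320., 243.])]
```

View pics/w1.png

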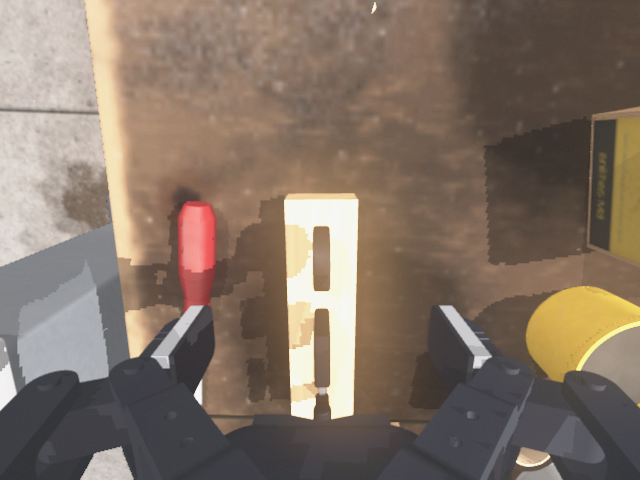

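The wrist view shows the round key's disc edge-on at about (321.5,258), between the open fingers, and the square key's at (321,347). The rack's end corners are at (286,200) and (357,200).

```bash
python3 - <<'E'
from h import *
import pickle
im=pickle.load(open("w1.pkl","rb"))
print(-np.array(im["R"]).T@np.array(im["t"]))
for n,u,v,z in[("disc mid",321.5,258,80),("disc far",321.5,226,66),("disc near",321.5,290,70),("sq",321.5,348,86),("rA",286,200,30),("rB",357,200,30),("rA",291,415,30),("rB",353,415,30)]: print(n,ray(im,u,v,z).round(1))
f=im["frame"].astype(int); 
for v in(240,258,275): print(v,f[v,305:340].sum(1)//3)
# silhouette prediction of disc for centre yc
for xc,yc in((442,276),(443,277)):
    a=np.linspace(0,6.28,60); P=np.array([proj(im,(xc+s*5,yc+20*np.cos(t),66+20*np.sin(t))) for t in a for s in(-1,1)]); print(xc,yc,P.min(0).round(1),P.max(0).round(1))
E
```

```text
[440.1890799  347.30349931 276.63714772]
disc mid [443.1 282.4  80. ]
disc far [442.6 297.8  66. ]
disc near [443.9 258.5  70. ]
sq [444.9 228.1  86. ]
rA [418.2 306.7  30. ]
rB [466.6 308.4  30. ]
rA [423.5 130.2  30. ]
rB [474.2 131.8  30. ]
240 [216 215 215 216 216 240 244 230 140 125 126 126 126 128 127 127 128 128
 128 128 128 127 130 129 150 231 241 241 241 242 242 242 241 241 240]
258 [216 214 234 240 240 242 244 227 133 135 141 143 143 144 143 143 143 143
 143 143 143 141 142 143 140 231 242 241 241 241 241 241 241 240 239]
275 [244 244 243 243 243 243 243 229 153 118 119 120 119 120 121 120 122 122
 122 122 122 123 124 126 129 226 240 240 240 240 240 240 240 239 238]
442 276 [309.9 227.8] [329. 294.]
443 277 [311.6 226.2] [330.8 292.5]
```

>>> drive_tool(rows=[0,0,0.015,0,0,0,0,0,0.015,0,0,0,0,0,0.015,0,0,0,0,0,0.015,0,0,0,0,0,0.015,0,0,0,0,0,0.011,0,0,0,0,0,0,0,0,0,0,0,0,0,0,0])

```text
t: 3.5
tcp_pos: [442.3, 276.4, 45.2]
tool_rot: [-3.141, 0.0, 1.605]
force: [-0.3, -0.3, 0.9]
opening: 85.5
grasp_force: 0.0
```

>>> drive_tool(rows=[0,0,0,0,0,0,0,0,0,0,0,0,0,0,0,0,0,0,0,0,0,0,0,0,0,0,0,0,0,0,0,0,0,0,0,0,0,0,0,0,0,0,0,0,0,0,0,0,0,0,0,0,0,0,0,0,0,0,0,0], hand=-1)

```text
t: 4.5
tcp_pos: [442.5, 276.5, 45.5]
tool_rot: [3.141, -0.0, 1.605]
force: [0.7, -0.6, 1.8]
opening: 9.1
grasp_force: 59.8
```

>>> drive_tool(rows=[0,0,-0.004,0,0,0,0,0,-0.008,0,0,0,0,0,-0.012,0,0,0,0,0,-0.016,0,0,0,0,0,-0.02,0,0,0,0,0,-0.02,0,0,0,0,0,-0.02,0,0,0,0,0,-0.02,0,0,0,0,0,-0.015,0,0,0,0,0,-0.005,0,0,0,0,0,0,0,0,0,0,0,0,0,0,0])

```text
t: 5.7
tcp_pos: [441.9, 276.3, 184.4]
tool_rot: [-3.14, 0.001, 1.605]
force: [0.3, 0.7, -0.4]
opening: 9.3
grasp_force: 59.6
```

```bash
python3 - <<'E'
from h import *
import pickle
im=cam("wrist");pickle.dump(im,open("w2.pkl","wb"));save(im,"w2"); s=robot.state();print(s['t'],s['tcp_pos'],s['tool_rot'],s['force'],s['opening'],s['grasp_force'])
im2=cam("scene"); p=proj(im2,s['tcp_pos']).astype(int);print(p)
pickle.dump(im2,open("s2.pkl","wb"))
a=cv2.resize(im["frame"][200:480,120:520,::-1],(800,560)); cv2.imwrite("pics/w2c.png",a)
E
```

```text
5.75 [441.77557285 276.17940929 183.97823186] [-3.13954304e+00  9.35246755e-04  1.60503786e+00] [-0.14938337 -1.28424501 -1.66871182] 9.299483444130773 59.57387924194336
[207 147]
```

View pics/w2c.png

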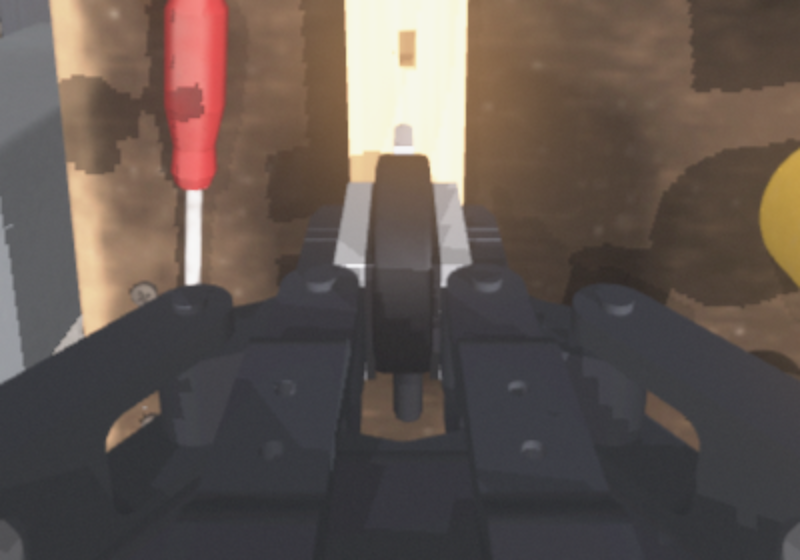

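The key is held with its disc between the pads, and the blade tip shows at crop (403,125). I'll carry it to above the lock.

>>> drive_tool(rows=[-0.015,0.0019,0,0,0,0,-0.0283,0.0035,0,0,0,0,-0.0283,0.0035,0,0,0,0,-0.0283,0.0035,0,0,0,0,-0.0283,0.0035,0,0,0,0,-0.0283,0.0035,0,0,0,0,-0.0283,0.0035,0,0,0,0,-0.0283,0.0035,0,0,0,0,-0.0283,0.0035,0,0,0,0,-0.0283,0.0035,0,0,0,0,-0.0283,0.0035,0,0,0,0,-0.0283,0.0035,0,0,0,0,-0.0283,0.0035,0,0,0,0,-0.0283,0.0035,0,0,0,0,-0.0283,0.0035,0,0,0,0,-0.0131,0.002,0,0,0,0,0,0,0.01,0,0,0.044,0,0,0.02,0,0,0,0,0,0.02,0,0,0,0,0,0,0,0,0])

```text
t: 7.8
tcp_pos: [507.6, -145.3, 131.5]
tool_rot: [-3.135, -0.002, 1.561]
force: [-0.3, 0.0, -0.9]
opening: 9.3
grasp_force: 59.5
```

>>> drive_tool(rows=[0,0,0.005,0,0,0,0,0,0,0,0,0,0,0,0,0,0,0])

```text
t: 8.1
tcp_pos: [510.0, -145.9, 131.4]
tool_rot: [3.14, 0.001, 1.561]
force: [0.5, -0.1, -0.8]
opening: 9.4
grasp_force: 59.5
```

```bash
python3 - <<'E'
from h import *
import pickle
im=cam("wrist");pickle.dump(im,open("w3.pkl","wb")); s=robot.state();print(s['t'],s['tcp_pos'],s['tool_rot'],s['force'],s['opening'],s['grasp_force'])
print(proj(im,(509.2,-146.1,66)),proj(im,s['tcp_pos']))
a=cv2.resize(im["frame"][200:350,220:420,::-1],(800,600),interpolation=cv2.INTER_CUBIC); cv2.imwrite("pics/w3c.png",a)
im=cam("scene");pickle.dump(im,open("s3.pkl","wb"))
E
```

```text
8.15 [ 510.06283572 -145.95363303  131.42904708] [3.14000090e+00 5.42398418e-04 1.56110028e+00] [-0.27063507  0.22154699 -0.37099523] 9.101166144979064 59.527748823165894
[319.54016774 260.66529895] [321.12329131 309.04464553]
```

View pics/w3c.png

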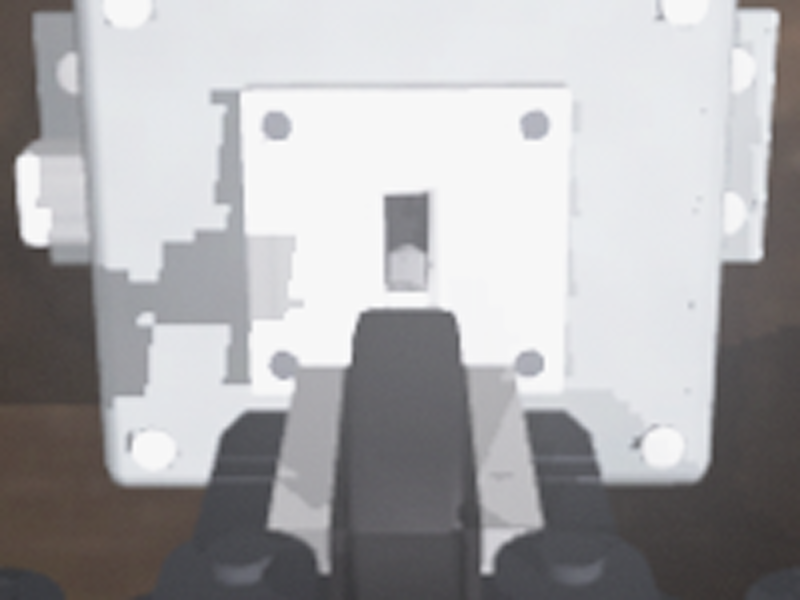

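The tip is at crop (408,247), above the slot. The slot spans crop cols 384–430 and rows 193–290, and the disc's far edge is at row 308.

```bash
python3 - <<'E'
from h import *
import pickle
im=pickle.load(open("w3.pkl","rb"))
C=lambda u,v,z: ray(im,(u+.5)/4-.5+220,(v+.5)/4-.5+200,z).round(1)
P=lambda X:((proj(im,X)-[219.5,199.5])*4-.5).round(1)
print("slot",C(384,240,66),C(430,240,66),C(407,193,66),C(407,290,66)); print("plate",[C(u,v,66) for u,v in((241,88),(572,88),(563,392),(250,392))])
for zt in(88,90,92): print("tip x",zt,C(390,255,zt),C(428,255,zt))
x,y=510.06,-145.95
for dy in(-1,0,1,2):
  for dz in(-41.5,):
    zt=131.43+dz; yc=y+dy
    a=np.linspace(0,6.28,200)
    r=min(P((x,yc+20*np.cos(t),zt+62+20*np.sin(t)))[1] for t in a)
    print(dy,"disc far row",r,"disc cols top",P((x-5,yc+14,zt+76)),P((x+5,yc+14,zt+76)),"tip rows",[P((x,yc+k,zt+h))[1] for k,h in((7,0),(5,0),(7,2),(7,5))], "blade cols",P((x-2.5,yc+7,zt+3)),P((x+2.5,yc+7,zt+3)))
E
```

```text
slot [ 506.8 -145.4   66. ] [ 513.8 -145.5   66. ] [ 510.4 -138.    66. ] [ 510.2 -153.5   66. ]
plate [array([ 486.2, -121.7,   66. ]), array([ 534.8, -122.2,   66. ]), array([ 534.4, -170.7,   66. ]), array([ 485.6, -170.2,   66. ])]
tip x 88 [ 508.  -140.2   88. ] [ 513.2 -140.2   88. ]
tip x 90 [ 508.  -139.5   90. ] [ 513.1 -139.5   90. ]
tip x 92 [ 508.1 -138.8   92. ] [ 513.1 -138.8   92. ]
-1 disc far row 332.5 disc cols top [344.8 482.7] [465.3 481.6] tip rows [np.float64(258.1), np.float64(272.1), np.float64(263.1), np.float64(270.8)] blade cols [386.2 265.8] [424.  265.4]
0 disc far row 322.9 disc cols top [344.5 471.8] [465.4 470.7] tip rows [np.float64(251.1), np.float64(265.1), np.float64(256.0), np.float64(263.6)] blade cols [386.1 258.7] [423.9 258.3]
1 disc far row 313.1 disc cols top [344.2 460.9] [465.4 459.7] tip rows [np.float64(244.0), np.float64(258.1), np.float64(248.9), np.float64(256.3)] blade cols [386.  251.5] [423.9 251.2]
2 disc far row 303.4 disc cols top [344.  449.9] [465.4 448.7] tip rows [np.float64(236.9), np.float64(251.1), np.float64(241.7), np.float64(249.1)] blade cols [385.9 244.4] [423.8 244. ]
```

>>> drive_tool(rows=[-0.0016,-0.0003,0,0,0,0,0,0,0.006,0,0,0,0,0,0.006,0,0,0,0,0,0.006,0,0,0,0,0,0.004,0,0,0,0,0,0,0,0,0,0,0,0,0,0,0])

```text
t: 8.9
tcp_pos: [509.2, -147.4, 108.1]
tool_rot: [-3.141, -0.0, 1.561]
force: [0.9, -0.5, -1.0]
opening: 9.1
grasp_force: 59.5
```

>>> drive_tool(rows=[0,0,0.002,0,0,0,0,0,0.002,0,0,0,0,0,0.002,0,0,0,0,0,0,0,0,0])

```text
t: 9.3
tcp_pos: [509.1, -147.4, 101.9]
tool_rot: [-3.141, -0.0, 1.561]
force: [0.2, 0.5, -0.4]
opening: 9.1
grasp_force: 59.5
```

The tip is inside the slot with no contact force, so I'll push on past the pins.

>>> drive_tool(rows=[0,0,0.002,0,0,0,0,0,0.002,0,0,0,0,0,0.002,0,0,0,0,0,0.002,0,0,0,0,0,0.002,0,0,0,0,0,0,0,0,0])

```text
t: 9.9
tcp_pos: [509.1, -147.4, 92.1]
tool_rot: [-3.141, -0.0, 1.561]
force: [0.0, 0.7, -0.3]
opening: 10.0
grasp_force: 59.8
```

>>> drive_tool(rows=[0,0,0.002,0,0,0,0,0,0.002,0,0,0,0,0,0.002,0,0,0,0,0,0.002,0,0,0,0,0,0,0,0,0])

```text
t: 10.4
tcp_pos: [509.3, -147.6, 84.2]
tool_rot: [-3.142, 0.0, 1.561]
force: [-2.4, -0.3, 3.4]
opening: 9.2
grasp_force: 60.3
```

>>> drive_tool(rows=[0,0,0.002,0,0,0,0,0,0.002,0,0,0,0,0,0.002,0,0,0,0,0,0,0,0,0,0,0,0,0,0,0])

```text
t: 10.9
tcp_pos: [509.3, -147.6, 78.7]
tool_rot: [3.141, 0.0, 1.561]
force: [-2.9, 0.3, 5.7]
opening: 9.4
grasp_force: 60.6
```

```bash
python3 - <<'E'
from h import *
s=robot.state();print(s['t'],s['tcp_pos'],s['tool_rot'],s['force'],s['moment'],s['opening'],s['grasp_force'])
im=cam("wrist");cv2.imwrite("pics/w4c.png",cv2.resize(im["frame"][200:380,200:440,::-1],(800,600),interpolation=cv2.INTER_CUBIC))
E
```

```text
10.9 [ 509.30684571 -147.6457627    78.66799223] [3.14139672e+00 4.78829768e-04 1.56091007e+00] [-2.89636921  0.30588561  5.73583974] [-0.02209735  0.85605937  0.02743994] 9.38490927199268 60.582316517829895
```

View pics/w4c.png

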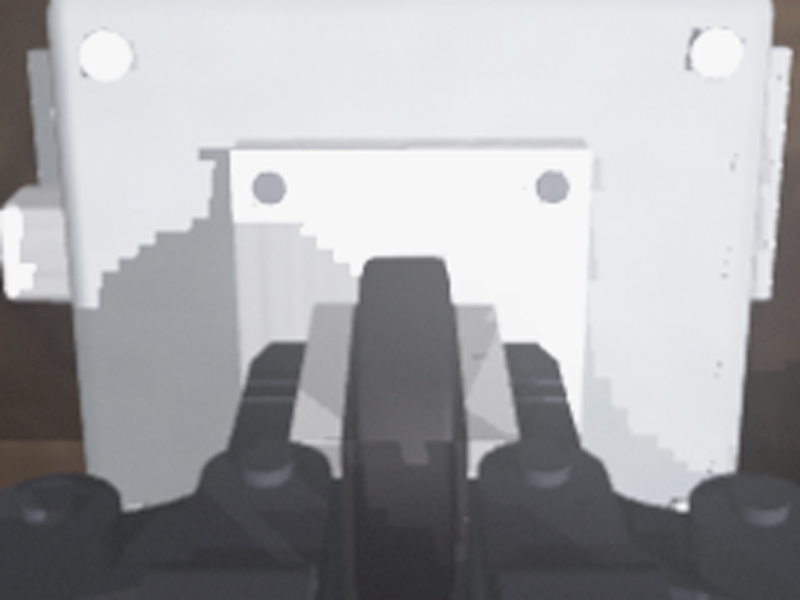

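>>> drive_tool(rows=[0,0,0.001,0,0,0,0,0,0.001,0,0,0,0,0,0.0005,0,0,0,0,0,0,0,0,0,0,0,0,0,0,0])

```text
t: 11.45
tcp_pos: [509.4, -147.7, 77.4]
tool_rot: [3.141, 0.001, 1.561]
force: [-6.3, 0.2, 11.6]
opening: 9.3
grasp_force: 61.4
```

>>> drive_tool(rows=[0,-0.00015,0,0,0,0.1,0,-0.00015,0,0,0,0.1,0,-0.00015,0,0,0,0.1,0,-0.00015,0,0,0,0.1,0,0,0,0,0,0])

```text
t: 11.95
tcp_pos: [508.9, -147.3, 77.3]
tool_rot: [3.141, -0.0, 1.158]
force: [-6.4, 0.9, 11.1]
opening: 9.5
grasp_force: 61.4
```

>>> drive_tool(rows=[0,-0.00015,0,0,0,0.1,0,-0.00015,0,0,0,0.1,0,-0.00015,0,0,0,0.1,0,-0.00015,0,0,0,0.1,0,-0.00015,0,0,0,0.1,0,-0.00015,0,0,0,0.1,0,0,0,0,0,0])

```text
t: 12.65
tcp_pos: [508.6, -146.5, 77.3]
tool_rot: [3.141, -0.002, 0.559]
force: [-3.8, 3.0, 10.2]
opening: 9.2
grasp_force: 61.2
```

```bash
python3 - <<'E'
from h import *
s=robot.state();print(s['t'],s['tcp_pos'],s['tool_rot'],s['force'],s['moment'],s['opening'],s['grasp_force'])
E
```

```text
12.65 [ 508.6407966  -146.4552628    77.32683402] [ 3.14078765e+00 -1.93866426e-03  5.58613167e-01] [-3.83612459  2.9636175  10.24160706] [0.48144153 0.86332808 0.06675665] 9.248078297498187 61.23860478401184
```

>>> drive_tool(rows=[0,-0.00015,0,0,0,0.1,0,-0.00015,0,0,0,0.1,0,-0.00015,0,0,0,0.1,0,-0.00015,0,0,0,0.1,0,-0.00015,0,0,0,0.1,0,-0.00015,0,0,0,0.1,0,0,0,0,0,0.03,0,0,0,0,0,0,0,0,0,0,0,0,0,0,0,0,0,0])

```text
t: 13.65
tcp_pos: [508.6, -145.4, 77.3]
tool_rot: [-3.141, -0.002, -0.068]
force: [-3.7, 2.8, 10.5]
opening: 9.5
grasp_force: 61.2
```

```bash
python3 - <<'E'
from h import *
s=robot.state();print(s['t'],s['tcp_pos'],s['tool_rot'],s['force'],s['moment'],s['opening'],s['grasp_force'])
im=cam("top");a=cv2.resize(im["frame"][190:262,325:395,::-1],None,fx=7,fy=7,interpolation=cv2.INTER_CUBIC)
b=cam("wrist")["frame"][:,:,::-1]; b=cv2.resize(b,(400,300)); c=cv2.resize(cam("scene")["frame"][220:310,300:400,::-1],(400,300),interpolation=cv2.INTER_CUBIC)
cv2.imwrite("pics/f.png",np.vstack([b,c]))
E
```

```text
13.65 [ 508.56972969 -145.38169882   77.33879595] [-3.14070890e+00 -2.42921557e-03 -6.83222628e-02] [-3.65220192  2.77265711 10.53747594] [0.61142233 0.68481166 0.09499702] 9.535878847248286 61.19373321533203
```

View pics/f.png

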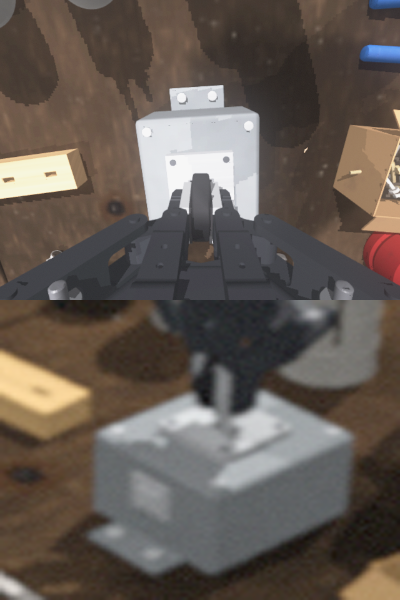

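The bolt is drawn in and the disc is still aligned between the pads. The tool has turned about 1.63 rad against the spring, with a 61 N grip and the tip on the floor.

```bash
python3 -c "
from plant import order; print(order.hand_in())"
```

```text
the job is handed in; nothing more can be done
None
```

The job is handed in at about 14 s: the round-bowed key is home in the lock, turned about 1.63 rad clockwise by the tool and still gripped at about 61 N. No verdict came back; the other two keys and the tools were not re-checked by camera at the end.

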